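Load the matching fuses into the turntable test cradles

ROBOT

A 7-joint arm with a two-finger parallel gripper is mounted at the origin on the work surface. World frame = base frame: x ahead of the robot, y to its left, z up, the work surface at z = 0. Lengths are in m, angles in rad, forces in N, time in s.
With the tool pointing down it reaches from about 0.4 to 0.85 m from the base axis. Payload 6.9 kg.
Tool frame: the origin (TCP) lies on the centre line of the jaws, within the pads' length; the fingertips stand 11 mm ahead of it and the grasp point (between the pads) lies 8 mm behind it; x points along the fingers, y is the direction in which the jaws open and shut, and the axes are right-handed (so a half turn about x gives the same grasp; the last joint's range is limited). The gripper opens to 85 mm and grips with 20 to 120 N. Pads are 22 mm wide; open, the fingers measure 114 mm over their backs; the gripper's body (76 mm by 85 mm) begins 54 mm behind the grasp point. The pads swing forward as they close: fully open they stand 13 mm farther back than shut.
Start: joints at [1.337, 0.507, -0.238, 1.5, 0.126, 1.149, -0.155], TCP at [0.208, -0.589, 0.242] pointing down, gripper open.
Joint ranges: [-3.08, 3.08], [-0.24, 2.05], [-1.43, 1.35], [0, 2.5], [-1.52, 4.66], [0.17, 1.96], [-2.89, 2.89]. Speed limits (rad/s): [2.39, 2.39, 3.14, 3.14, 3.14, 3.14, 3.14].

INTERFACE

Orientations are given as a unit quaternion [x, y, z, w].
In Python, from workcell import state, eyes, manip gives the robot as it stands.
- The arm moves only by the tool jog_arm, never from a script. Its argument "commands" is a list of rows, each a list of 3 entries, a list of its own where there are three numbers: the shift along the world's x, y, z in units of 60 mm (1.0 is 60 mm), then the turn, a rotation vector about the world's x, y, z in units of 8 degrees (1.0 is 8 degrees), then the closure, from 0 (fully open) to 1 (shut). A call has exactly 5 rows; each row is the pose to reach, as a shift and turn from the pose commanded when the call began; what a row does not reach only later rows make up. A row lasts 1/8 s, in which the tool goes at most 62.5 mm and 10.7 degrees, less where a joint would pass 70% of its speed; a pose out of reach is approached as far as the arm can. A call with a gripper value outside its range is refused whole. The fingers move at their own pace and stop on an object; "newtons" is the grip in N (left out, the last holds). Time passes only in rows, so rows that repeat a pose let the fingers close, or fill a call up. It gives the time, the measured TCP pose, the force and the opening at its end, in the units of the state.
- state(): the state, without advancing time (a new reading comes with each control period).
- eyes.get_image(name): name is "scene" or "top"; returns a dict with "frame" (420x560x3 uint8, blue, green, red), "fovy" (degrees; the focal length in pixels is half the picture's height over the tangent of half this angle, whatever the lens; pixels are square), "cx", "cy" (the principal point, pixels), "rvec" (rotation vector, rad) and "tvec" (3), from world to camera coordinates, as OpenCV has them. Camera axes: x right, y down, z forward; pixel columns grow to the right and rows downward; lengths in m; the calibration is good to about 2 mm. A picture is of the moment at which its call begins. There is no depth.
- manip.job_done(): hands the job in, once; it reports no verdict.
The state is a dict: "time_s": time; "q": joint angles; "joint_velocities": joint speeds; "effort": joint torques, N m; "tool_pos": TCP position; "tcp_rot": TCP orientation; "wrist_force": force on the tool from outside, world axes, zero at the start; "wrist_torque": the same for the moment, N m; "width": opening from 0.0 (shut) to 1.0 (fully open).
Only numpy, scipy, OpenCV 4.12 (cv2) and the standard library are available. Lean on these libraries where they do the work, as an engineer would, in place of code of your own. Each camera call takes 0.05 s, during which the arm holds its last target.

TASK

Load the three good fuses for testing: lay each one flat in the grey cradle on the turntable whose tabs have the colour of its band, centred between the steel end clips and lined up with the cradle; set them down, do not drop them. Leave the blown fuse with the black band, the red knob and the white insulator where they are.

Things in the scene. Friction and masses are not known exactly. Their poses are not given: they have to be found in the camera images.
- fuse_yellow: Good ceramic fuse lying flat: square bar 58 mm long (its x axis), 28 x 28 mm across, off-white ceramic with silver end caps and a yellow band 20 mm wide round its middle. Origin at its centre, 14 mm above what it lies on. Same either way round and on any long side. About 110 g.
- fuse_blue: Good ceramic fuse lying flat: square bar 58 mm long (its x axis), 28 x 28 mm across, off-white ceramic with silver end caps and a blue band 20 mm wide round its middle. Origin at its centre, 14 mm above what it lies on. Same either way round and on any long side. About 110 g.
- fuse_green: Good ceramic fuse lying flat: square bar 58 mm long (its x axis), 28 x 28 mm across, off-white ceramic with silver end caps and a green band 20 mm wide round its middle. Origin at its centre, 14 mm above what it lies on. Same either way round and on any long side. About 110 g.
- cradle_yellow: Fixed grey holder cradle with a yellow tab at each end. Base 112 mm (its x axis) by 40 mm (y), 12 mm thick; origin at the centre of its underside, flat seat 12 mm above it. Two steel end clips rise 14 mm above the seat, 74 mm clear between them along x; sides open. A seated fuse has its centre 26 mm above this origin, its length along x.
- cradle_blue: Fixed grey holder cradle with a blue tab at each end. Base 112 mm (its x axis) by 40 mm (y), 12 mm thick; origin at the centre of its underside, flat seat 12 mm above it. Two steel end clips rise 14 mm above the seat, 74 mm clear between them along x; sides open. A seated fuse has its centre 26 mm above this origin, its length along x.
- cradle_green: Fixed grey holder cradle with a green tab at each end. Base 112 mm (its x axis) by 40 mm (y), 12 mm thick; origin at the centre of its underside, flat seat 12 mm above it. Two steel end clips rise 14 mm above the seat, 74 mm clear between them along x; sides open. A seated fuse has its centre 26 mm above this origin, its length along x.
- turntable: Round aluminium turntable, locked (it does not turn), 240 mm across and 20 mm thick, lying on a dark grey rubber mat 3 mm thick; origin at the centre of its underside, the three cradles stand on its top, parallel, 75 mm apart side by side along its y, in any order.
- fuse_blown: Blown fuse, to be left alone: same shape and size as the good ones, but its body is scorched brown and its band black. Origin at its centre.
- knob: Red anodised knurled knob, 35 mm across, 20 mm high, loose on the mat, to be left alone. Origin at the centre of its underside.
- insulator: White porcelain insulator stub with ribs, 38 mm across, 48 mm high, standing loose on the mat, to be left alone. Origin at the centre of its underside.
Mind the look-alikes: they are no part of the job. Leave any pink look-alike of the fuse_green alone.

How it is judged:
At the end, for the whole second after the job is handed in: Each good fuse lies at rest on the seat of its own colour's cradle: centre within 10 mm of the middle along and across, within 4 mm of seated height, length within 0.2 rad of the cradle's; blown fuse, knob and insulator within 15 mm of their starts (x of fuse_yellow in the frame of cradle_yellow between -0.01 and 0.01 m and y of fuse_yellow in the frame of cradle_yellow between -0.01 and 0.01 m and z of fuse_yellow in the frame of cradle_yellow between 0.022 and 0.03 m and angle between the x axis of fuse_yellow and the x axis of cradle_yellow, either way round below 0.2 rad and linear speed of each of fuse_yellow, fuse_blue, fuse_green below 0.02 m/s and angular speed of each of fuse_yellow, fuse_blue, fuse_green below 0.2 rad/s and x of fuse_blue in the frame of cradle_blue between -0.01 and 0.01 m and y of fuse_blue in the frame of cradle_blue between -0.01 and 0.01 m and z of fuse_blue in the frame of cradle_blue between 0.022 and 0.03 m and angle between the x axis of fuse_blue and the x axis of cradle_blue, either way round below 0.2 rad and x of fuse_green in the frame of cradle_green between -0.01 and 0.01 m and y of fuse_green in the frame of cradle_green between -0.01 and 0.01 m and z of fuse_green in the frame of cradle_green between 0.022 and 0.03 m and angle between the x axis of fuse_green and the x axis of cradle_green, either way round below 0.2 rad and distance of each of fuse_blown, knob, insulator from where it was at the start of the episode below 0.015 m); the robot touches nothing.
It fails at once if the blown fuse is moved more than 15 mm (distance of fuse_blown from where it was at the start of the episode above 0.015 m).
It fails at once if the red knob is moved more than 15 mm (distance of knob from where it was at the start of the episode above 0.015 m).
It fails at once if the insulator is moved more than 15 mm (distance of insulator from where it was at the start of the episode above 0.015 m).
It fails at once if a good fuse is dropped: in free fall more than about 35 mm above its seat ((height (world z) of fuse_yellow above 0.085 m and contact force between fuse_yellow and anything else below 0.02 N) or (height (world z) of fuse_blue above 0.085 m and contact force between fuse_blue and anything else below 0.02 N) or (height (world z) of fuse_green above 0.085 m and contact force between fuse_green and anything else below 0.02 N)).
It also fails if it takes over 93 s, if anything falls off the work surface, if the arm or the gripper's body presses on something with over 40 N, if the wrist force passes 120 N, or if a joint passes its speed limit or range.

## Working session

There is one attempt and no reset: what is moved stays moved. The work goes in short steps, Python scripts to look and compute and a tool call to move; the robot and the scene stay as the last step left them, time stands still between calls to the robot, and variables do not carry over. Pictures are saved under pics/ and viewed, and the job is handed in when it is done.

Besides the shell and the picture viewer there is one more tool, called after "Request:" as name(argument=value, ...) on one line, values as JSON. jog_arm: Moves the arm, as the interface text tells. Its arguments: {"type":"object","properties":{"commands":{"type":"array","items":{"type":"array"}},"newtons":{"type":"number"}},"required":["commands"]}

```bash
ls; mkdir -p pics
python3 - <<'E'
from workcell import state, eyes
import cv2,pickle
s=state();print(s)
for n in("scene","top"):
    d=eyes.get_image(n);cv2.imwrite(f"pics/{n}0.png",d["frame"]);pickle.dump(d,open(f"{n}0.pkl","wb"))
    print({k:v for k,v in d.items() if k!="frame"})
E
```

```text
pics
{'time_s': 0.0, 'q': array([ 1.33649047,  0.50833745, -0.23755924,  1.50113811,  0.12566577,
        1.14890121, -0.1547819 ]), 'joint_velocities': array([ 1.45438135e-03,  6.71061210e-04,  9.00907396e-04,  1.25274696e-03,
       -4.34526006e-04,  7.46195666e-05,  1.13572270e-04]), 'effort': array([ 6.70483169e-04, -6.20593286e+01, -2.18627751e+00, -2.49655974e+01,
        1.29104045e-02,  1.18954817e-02,  1.41725471e-05]), 'tool_pos': array([ 0.20810665, -0.58881764,  0.24142927]), 'tcp_rot': array([-0.69681898, -0.12020749,  0.69702479, -0.11895337]), 'wrist_force': array([0.11377489, 0.16660399, 0.36599735]), 'wrist_torque': array([0.02057184, 0.01290325, 0.00456759]), 'width': 0.9988949104809743}
{'fovy': 43.309903071662326, 'cx': 279.37082093003403, 'cy': 213.16384749729468, 'rvec': array([ 1.768248  ,  2.08132686, -0.60250182]), 'tvec': array([ 0.06728203, -0.37051736,  1.40039625])}
{'fovy': 49.383600418854506, 'cx': 279.5004084941441, 'cy': 211.38406585386136, 'rvec': array([ 2.21245722, -2.17956585,  0.10669186]), 'tvec': array([-0.02262078,  0.49165969,  0.87740955])}
```

View pics/top0.png

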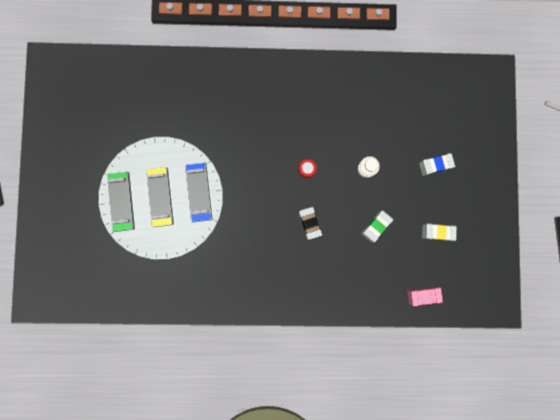

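View pics/scene0.png

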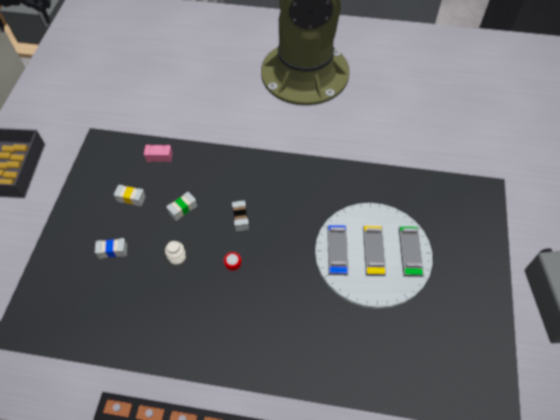

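```bash
cat > h.py <<'E'
import numpy as np,cv2,pickle
def ray(d,u,v):
    H=d["frame"].shape[0];f=H/2/np.tan(np.radians(d["fovy"]/2))
    R,_=cv2.Rodrigues(d["rvec"]);C=-R.T@d["tvec"]
    return C,R.T@np.array([(u-d["cx"])/f,(v-d["cy"])/f,1])
def onz(d,u,v,z):
    C,r=ray(d,u,v);return (C+r*(z-C[2])/r[2])
def proj(d,P):
    H=d["frame"].shape[0];f=H/2/np.tan(np.radians(d["fovy"]/2))
    K=np.array([[f,0,d["cx"]],[0,f,d["cy"]],[0,0,1]])
    return cv2.projectPoints(np.float64(P).reshape(-1,1,3),d["rvec"],d["tvec"],K,None)[0][:,0]
def crop(d,x0,y0,x1,y1,k,fn):
    im=cv2.resize(d["frame"][y0:y1,x0:x1],None,fx=k,fy=k,interpolation=cv2.INTER_CUBIC)
    for x in range((x0+9)//10*10,x1,10):
        cv2.putText(im,str(x),((x-x0)*k,8),0,.3,(0,255,255),1);cv2.line(im,((x-x0)*k,10),((x-x0)*k,15),(0,255,255),1)
    for y in range((y0+9)//10*10,y1,10):
        cv2.putText(im,str(y),(0,(y-y0)*k+3),0,.3,(0,255,255),1);cv2.line(im,(18,(y-y0)*k),(24,(y-y0)*k),(0,255,255),1)
    cv2.imwrite(fn,im)
E
python3 - <<'E'
from h import *
d=pickle.load(open("top0.pkl","rb"))
crop(d,350,140,470,250,6,"pics/c1.png")
crop(d,90,130,230,265,5,"pics/c2.png")
E
```

```text
(no output)
```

View pics/c1.png

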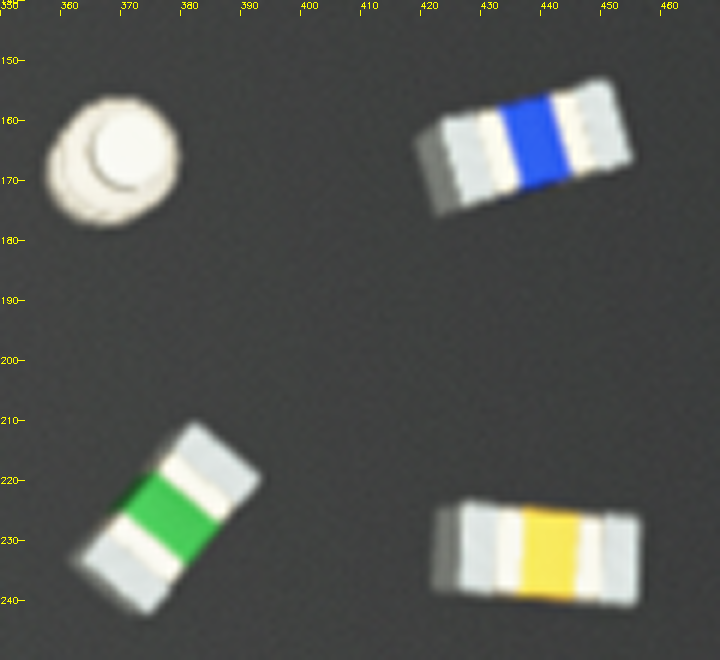

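View pics/c2.png

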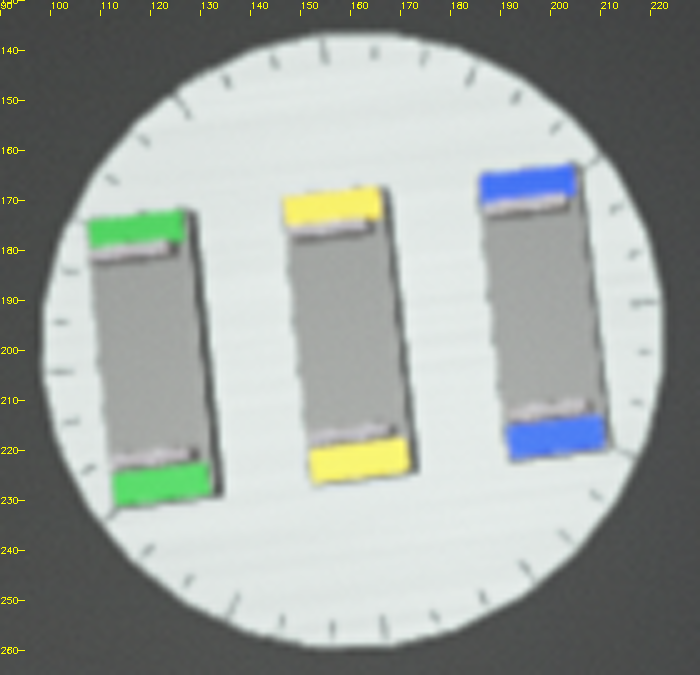

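Run:
```python
from h import *
d=pickle.load(open("top0.pkl","rb"));e=pickle.load(open("scene0.pkl","rb"))
C,_=ray(d,0,0);print(C)
Q={"fb":[(440,118),(610,78),(633,160),(458,207)],"fy":[(462,501),(640,517),(637,607),(458,590)],"fg":[(196,421),(262,476),(150,615),(83,558)]}
c={"cg":[(88,219),(187,210),(212,492),(114,507)],"cy":[(282,197),(380,187),(412,472),(312,485)],"cb":[(480,175),(575,164),(608,447),(510,461)]}
for n,q in {**Q,**c}.items():
    k,o,z=(6,(350,140),.031) if n[0]=="f" else (5,(90,130),.035)
    P=np.array([onz(d,o[0]+a/k-.4,o[1]+b/k-.4,z) for a,b in q])
    s=[np.linalg.norm(P[i]-P[i-1])*1e3 for i in range(4)]
    m=P.mean(0)
    v=(P[0]+P[1]-P[2]-P[3]) if n in("fg","cg","cy","cb") else (P[1]+P[2]-P[0]-P[3])
    print(n,m.round(4),"sides",np.round(s),"ang deg",np.degrees(np.arctan2(v[1],v[0])).round(1),"scene px",proj(e,m).round(1))
for n,(u,v,z) in {"ins":(366,169,.02),"knob":(307.5,168,.02),"blown":(311,223,.031),"pink":(428,297,.031),"tt":(160,198,.023)}.items(): print(n,onz(d,u,v,z).round(3))
crop(e,85,180,205,275,6,"pics/c3.png")
crop(e,310,200,440,310,6,"pics/c4.png")
```

```text
[0.42679764 0.00616018 0.91098535]
fb [ 0.5912 -0.3267  0.031 ] sides [30. 58. 28. 60.] ang deg -74.9 scene px [[109.8 245. ]]
fy [ 0.4561 -0.3297  0.031 ] sides [29. 58. 29. 59.] ang deg -94.4 scene px [[128.7 191.6]]
fg [ 0.466  -0.2071  0.031 ] sides [58. 28. 58. 28.] ang deg -39.0 scene px [[181.1 202.7]]
cg [0.506  0.2908 0.035 ] sides [111.  38. 109.  37.] ang deg 7.3 scene px [[411.5 250. ]]
cy [0.5156 0.2166 0.035 ] sides [112.  38. 111.  38.] ang deg 8.0 scene px [[374.7 249. ]]
cb [0.5259 0.1418 0.035 ] sides [111.  37. 110.  38.] ang deg 7.8 scene px [[337.8 248.3]]
ins [ 0.579 -0.185  0.02 ]
knob [ 0.579 -0.069  0.02 ]
blown [ 0.469 -0.076  0.031]
pink [ 0.331 -0.303  0.031]
tt [0.514 0.217 0.023]
```

View pics/c3.png

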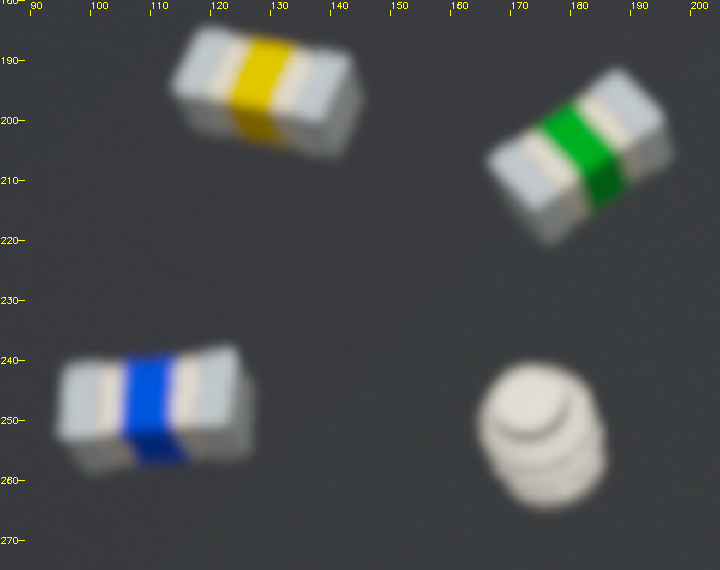

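View pics/c4.png

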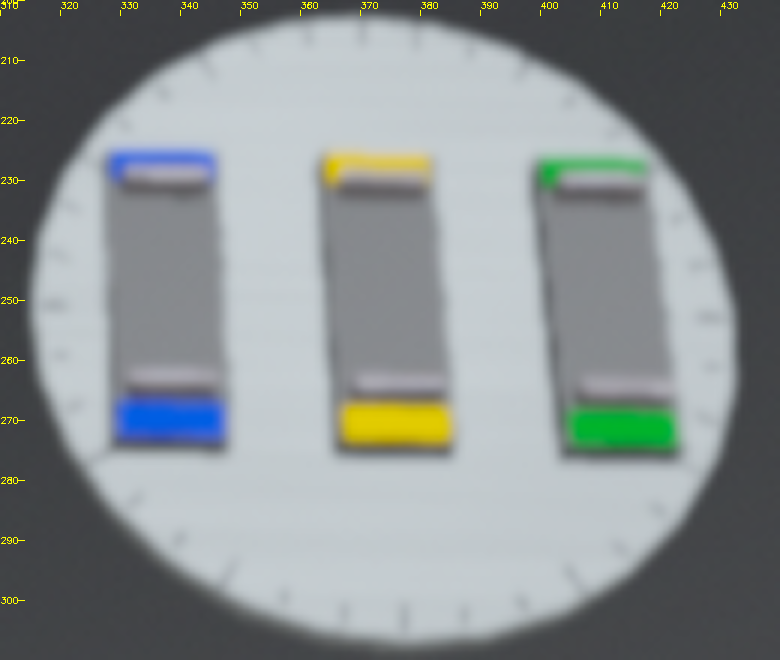

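```bash
cat >> h.py <<'E'
from scipy.spatial.transform import Rotation as Ro
def tool(s):
    M=Ro.from_quat(s["tcp_rot"]).as_matrix();return M
def plan(s,xyz,ang):
    """shift units and yaw units so that the jaws are square to fuse axis ang (deg)"""
    M=tool(s);y=np.degrees(np.arctan2(M[1,1],M[0,1]))
    dy=(ang+90-y+90)%180-90
    # also level tool: rotation taking current to x=down, y=at yaw
    t=np.radians(y+dy);X=np.array([0,0,-1.]);Y=np.array([np.cos(t),np.sin(t),0]);T=np.c_[X,Y,np.cross(X,Y)]
    rv=np.degrees((Ro.from_matrix(T)*Ro.from_matrix(M).inv()).as_rotvec())/8
    print("jaw yaw",y.round(2),"shift u",((np.array(xyz)-s["tool_pos"])/.06).round(3),"turn u",rv.round(3))
    print("tool x",M[:,0].round(4),"pos",s["tool_pos"].round(4),"q",s["q"].round(2),"w",round(s["width"],3),"F",s["wrist_force"].round(1),"t",s["time_s"])
E
python3 - <<'E'
from h import *
from workcell import state
plan(state(),(.466,-.2071,.10),-39)
E
```

```text
jaw yaw -70.53 shift u [ 4.298  6.363 -2.359] turn u [-1.200e-02  2.000e-03 -7.309e+00]
tool x [-5.0e-04  1.5e-03 -1.0e+00] pos [ 0.2081 -0.5889  0.2415] q [ 1.34  0.51 -0.24  1.5   0.13  1.15 -0.15] w 0.998 F [ 0.   1.  -0.6] t 0.1
```

Request:
jog_arm(commands=[[[0.5, 0.75, -0.2], [0, 0, -1.2], 0], [[1.0, 1.5, -0.4], [0, 0, -2.4], 0], [[1.5, 2.25, -0.6], [0, 0, -3.6], 0], [[2.0, 3.0, -0.8], [0, 0, -4.8], 0], [[2.5, 3.75, -1.0], [0, 0, -6.0], 0]], newtons=40)

```text
time_s: 0.72
tool_pos: [0.3589, -0.3627, 0.1817]
tcp_rot: [-0.685, 0.176, 0.685, 0.176]
wrist_force: [0.3, -0.2, -0.8]
width: 0.998
```

Run:
```python
from h import *
from workcell import state
plan(state(),(.466,-.2071,.08),-39)
```

```text
jaw yaw -118.86 shift u [ 1.785  2.593 -1.696] turn u [-0.002 -0.    -1.267]
tool x [-1.e-04  3.e-04 -1.e+00] pos [ 0.3589 -0.3627  0.1817] q [ 0.79  0.39 -0.07  1.89  0.03  0.86 -1.37] w 0.998 F [ 0.3 -0.2 -0.8] t 0.725
```

Request:
jog_arm(commands=[[[0.5, 0.7, -0.4], [0, 0, -0.5], 0.0], [[1.0, 1.4, -0.8], [0, 0, -1.0], 0.0], [[1.5, 2.1, -1.2], [0, 0, -1.27], 0.0], [[1.78, 2.6, -1.6], [0, 0, -1.27], 0.2], [[1.78, 2.6, -1.6], [0, 0, -1.27], 0.2]])

```text
time_s: 1.35
tool_pos: [0.4655, -0.2045, 0.0844]
tcp_rot: [-0.667, 0.232, 0.669, 0.233]
wrist_force: [-0.3, -0.5, 0.2]
width: 0.804
```

Run:
```python
from h import *
from workcell import state,eyes
plan(state(),(.466,-.2071,.019),-39)
d=eyes.get_image("scene");crop(d,90,130,260,260,4,"pics/s1.png")
```

```text
jaw yaw -128.36 shift u [ 0.008 -0.043 -1.09 ] turn u [-0.02  -0.021 -0.08 ]
tool x [-0.0029  0.0028 -1.    ] pos [ 0.4655 -0.2045  0.0844] q [ 0.39  0.52 -0.03  2.    0.02  0.62 -1.9 ] w 0.804 F [-0.3 -0.5  0.2] t 1.35
```

View pics/s1.png

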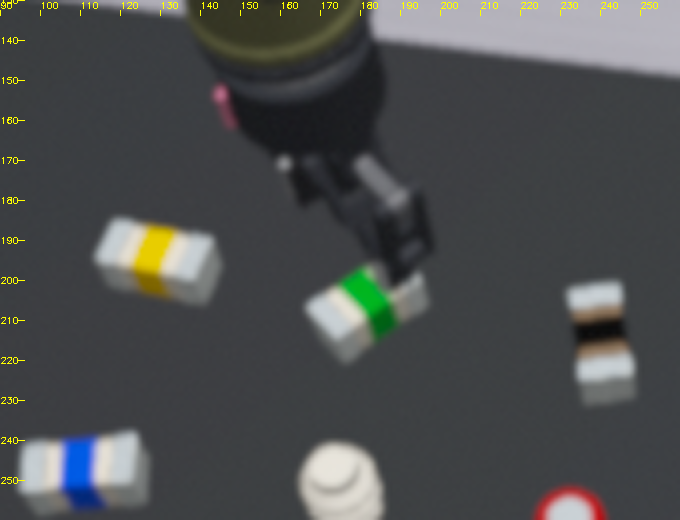

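Run:
```python
from h import *
from workcell import state,eyes
d=eyes.get_image("scene");s=state();plan(s,(.466,-.2071,.019),-39)
M=tool(s);p=s["tool_pos"]
for k in(-.035,0,.035): 
  for a in (.011,-.03): print(k,a,proj(d,p+M[:,0]*a+M[:,1]*k))
```

```text
jaw yaw -128.65 shift u [ 0.021  0.022 -1.117] turn u [ 0.    -0.008 -0.043]
tool x [-0.0012 -0.     -1.    ] pos [ 0.4647 -0.2084  0.086 ] q [ 0.39  0.52 -0.03  2.    0.03  0.62 -1.9 ] w 0.802 F [-1.  -0.7 -0.3] t 1.45
-0.035 0.011 [[187.01560596 201.08998186]]
-0.035 -0.03 [[183.73400817 190.05848145]]
0 0.011 [[177.11337801 190.79981705]]
0 -0.03 [[173.55448882 179.57820779]]
0.035 0.011 [[167.45492576 180.76297826]]
0.035 -0.03 [[163.63355489 169.36415947]]
```

Request:
jog_arm(commands=[[[0.02, 0.02, -0.5], [0, 0, -0.04], 0.2], [[0.02, 0.02, -1.0], [0, 0, -0.04], 0.2], [[0.02, 0.02, -1.12], [0, 0, -0.04], 0.2], [[0.02, 0.02, -1.12], [0, 0, -0.04], 0.5], [[0.02, 0.02, -1.12], [0, 0, -0.04], 1.0]], newtons=50)

```text
time_s: 2.08
tool_pos: [0.4667, -0.2078, 0.0202]
tcp_rot: [0.667, -0.236, -0.666, -0.236]
wrist_force: [-0.4, 0.1, -0.3]
width: 0.377
```

Request:
jog_arm(commands=[[[0, 0, 0], [0, 0, 0], 1.0], [[0, 0, 0], [0, 0, 0], 1.0], [[0, 0, 0], [0, 0, 0], 1.0], [[0, 0, 0], [0, 0, 0], 1.0], [[0, 0, 0], [0, 0, 0], 1.0]])

```text
time_s: 2.7
tool_pos: [0.4669, -0.2077, 0.0204]
tcp_rot: [0.667, -0.236, -0.666, -0.236]
wrist_force: [-1.3, -0.5, 7.1]
width: 0.318
```

Run:
```python
from h import *
from workcell import state,eyes
plan(state(),(.466,-.2071,.019),-39)
```

```text
jaw yaw -129.03 shift u [-0.015  0.01  -0.023] turn u [0.009 0.015 0.004]
tool x [ 0.0021 -0.0012 -1.    ] pos [ 0.4669 -0.2077  0.0204] q [ 0.39  0.63 -0.02  2.05  0.03  0.46 -1.91] w 0.318 F [-1.3 -0.5  7.1] t 2.7
```

Request:
jog_arm(commands=[[[0, 0, 0.4], [0, 0, 0], 1.0], [[0, 0, 0.8], [0, 0, 0], 1.0], [[0, 0, 1.2], [0, 0, 0], 1.0], [[0, 0, 1.3], [0, 0, 0], 1.0], [[0.05, 0.4, 1.3], [0, 0, 0.4], 1.0]])

```text
time_s: 3.32
tool_pos: [0.4692, -0.1843, 0.0973]
tcp_rot: [0.673, -0.218, -0.672, -0.218]
wrist_force: [0.1, 0.5, -2.5]
width: 0.315
```

Run:
```python
from h import *
from workcell import state,eyes
plan(state(),(.5056,.2907,.098),7.7)
d=eyes.get_image("scene");crop(d,90,130,260,260,4,"pics/s2.png")
```

```text
jaw yaw -125.89 shift u [0.607 7.916 0.011] turn u [0.007 0.011 5.449]
tool x [ 0.001  -0.0014 -1.    ] pos [ 0.4692 -0.1843  0.0973] q [ 0.35  0.5  -0.04  2.01  0.03  0.64 -1.91] w 0.315 F [ 0.1  0.5 -2.5] t 3.325
```

View pics/s2.png

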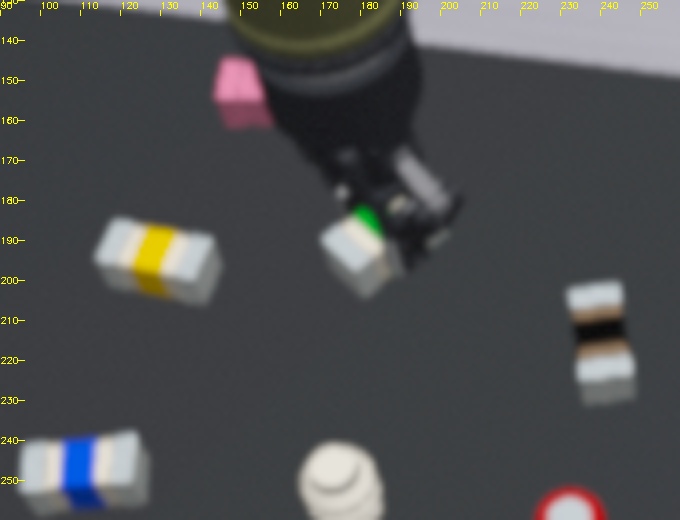

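Request:
jog_arm(commands=[[[0.06, 0.8, 0.03], [0, 0, 0.6], 1.0], [[0.12, 1.6, 0.05], [0, 0, 1.2], 1.0], [[0.18, 2.4, 0.05], [0, 0, 1.8], 1.0], [[0.24, 3.2, 0.05], [0, 0, 2.4], 1.0], [[0.3, 4.0, 0.05], [0, 0, 3.0], 1.0]])

```text
time_s: 4.0
tool_pos: [0.4863, 0.0597, 0.0992]
tcp_rot: [-0.703, 0.071, 0.704, 0.071]
wrist_force: [1.4, -0.4, -0.8]
width: 0.318
```

Request:
jog_arm(commands=[[[0.06, 0.8, 0.0], [0, 0, 0.6], 1.0], [[0.12, 1.6, 0.0], [0, 0, 1.2], 1.0], [[0.2, 2.4, 0.0], [0, 0, 1.8], 1.0], [[0.25, 3.1, 0.0], [0, 0, 2.4], 1.0], [[0.3, 3.6, 0.0], [0, 0, 2.45], 1.0]])

```text
time_s: 4.62
tool_pos: [0.5034, 0.2763, 0.0989]
tcp_rot: [-0.705, -0.05, 0.706, -0.05]
wrist_force: [0.7, -0.4, -1.4]
width: 0.316
```

Run:
```python
from h import *
from workcell import state,eyes
d=eyes.get_image("scene");plan(state(),(.5056,.2907,.098),7.7)
crop(d,310,150,470,300,4,"pics/s3.png")
```

```text
jaw yaw -81.71 shift u [ 0.038  0.16  -0.019] turn u [-0.033 -0.01  -0.073]
tool x [-0.0015  0.0046 -1.    ] pos [0.5033 0.2811 0.0991] q [-0.4   0.59 -0.23  1.81  0.18  0.76 -2.15] w 0.312 F [ 2.2  4.1 -0.1] t 4.675
```

View pics/s3.png

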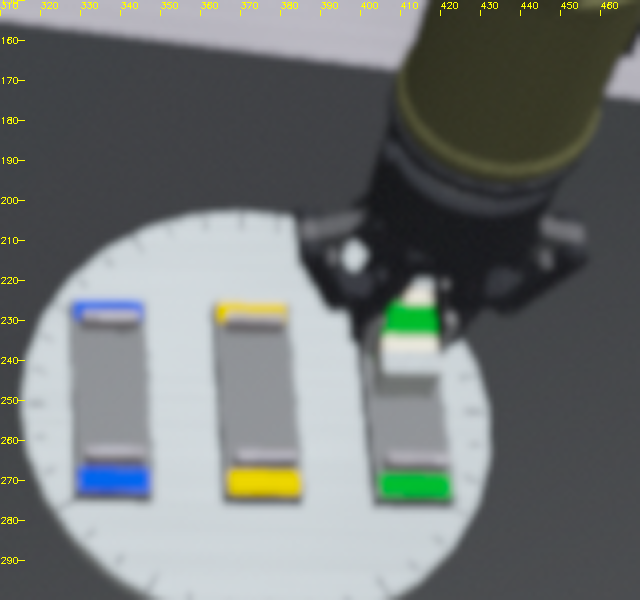

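Request:
jog_arm(commands=[[[0, 0, 0], [0, 0, 0], 1.0], [[0, 0, 0], [0, 0, 0], 1.0], [[0, 0, 0], [0, 0, 0], 1.0], [[0, 0, 0], [0, 0, 0], 1.0], [[0, 0, 0], [0, 0, 0], 1.0]])

```text
time_s: 5.3
tool_pos: [0.5054, 0.2726, 0.1002]
tcp_rot: [0.706, 0.048, -0.705, 0.048]
wrist_force: [0.2, -0.0, -0.8]
width: 0.315
```

Run:
```python
from h import *
from workcell import state,eyes
d=eyes.get_image("scene");t=eyes.get_image("top");s=state();plan(s,(.5056,.2907,.098),7.7)
crop(d,360,190,450,280,7,"pics/s4.png")
crop(t,60,130,190,250,5,"pics/t4.png")
M=tool(s);ax=np.array([np.cos(np.radians(7.7)),np.sin(np.radians(7.7)),0])
print("expected near/far top edge centre",proj(d,[s["tool_pos"]+[0,0,.0106]+k*ax for k in(.029,-.029)]),proj(d,[s["tool_pos"]+[0,0,-.0174]+.029*ax]))
print("expected near/far top edge centre",proj(t,[s["tool_pos"]+[0,0,.0106]+k*ax for k in(.029,-.029)]))
```

```text
jaw yaw -82.23 shift u [ 0.004  0.299 -0.036] turn u [-0.     0.001 -0.008]
tool x [ 2.e-04  1.e-04 -1.e+00] pos [0.5054 0.2727 0.1002] q [-0.39  0.58 -0.23  1.82  0.18  0.76 -2.15] w 0.317 F [-0.2  0.2 -0.9] t 5.4
expected near/far top edge centre [[411.36525878 243.37882727]
 [408.41807257 217.24541759]] [[408.48836429 250.24517224]]
expected near/far top edge centre [[114.42980608 180.87215837]
 [117.59770338 213.71126357]]
```

View pics/s4.png

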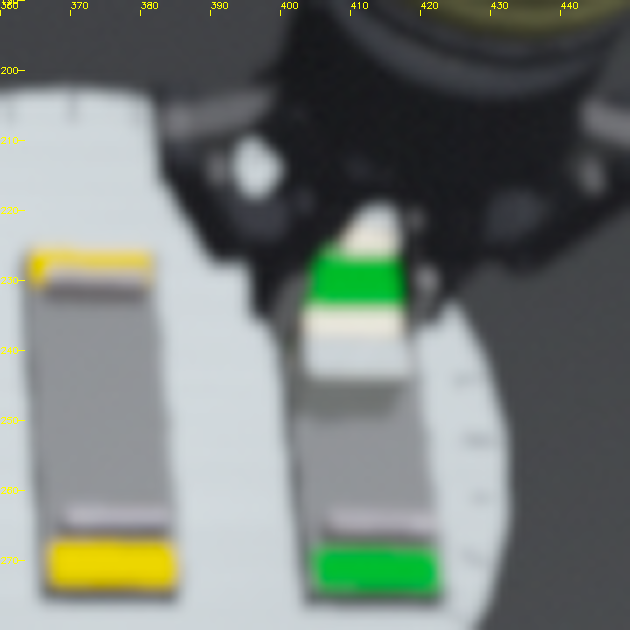

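View pics/t4.png

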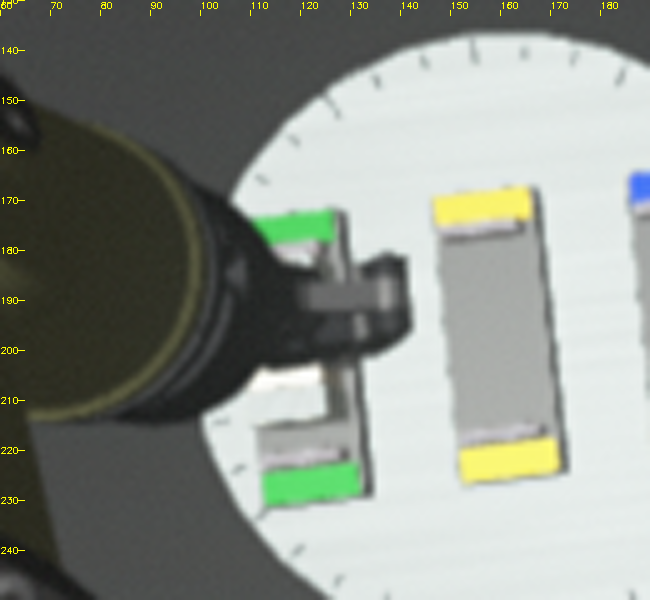

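Request:
jog_arm(commands=[[[0, 0.3, 0], [0, 0, 0], 1.0], [[0, 0.3, -0.2], [0, 0, 0], 1.0], [[0, 0.3, -0.4], [0, 0, 0], 1.0], [[0, 0.3, -0.6], [0, 0, 0], 1.0], [[0, 0.3, -0.7], [0, 0, 0], 1.0]])

```text
time_s: 6.02
tool_pos: [0.5048, 0.2903, 0.0567]
tcp_rot: [-0.705, -0.048, 0.706, -0.048]
wrist_force: [-0.1, -1.2, -1.3]
width: 0.317
```

Request:
jog_arm(commands=[[[0, 0, -0.02], [0, 0, 0], 1.0], [[0, 0, -0.04], [0, 0, 0], 1.0], [[0, 0, -0.06], [0, 0, 0], 1.0], [[0, 0, -0.08], [0, 0, 0], 1.0], [[0, 0, -0.08], [0, 0, 0], 1.0]])

```text
time_s: 6.65
tool_pos: [0.5053, 0.2909, 0.0533]
tcp_rot: [0.706, 0.048, -0.705, 0.048]
wrist_force: [0.4, -0.5, -1.5]
width: 0.314
```

Run:
```python
from h import *
from workcell import state,eyes
plan(state(),(.5056,.2907,.0524),7.7)
```

```text
jaw yaw -82.21 shift u [ 0.005 -0.004 -0.015] turn u [-0.001  0.001 -0.011]
tool x [ 1.e-04  1.e-04 -1.e+00] pos [0.5053 0.2909 0.0533] q [-0.43  0.65 -0.21  1.83  0.2   0.67 -2.19] w 0.314 F [ 0.4 -0.5 -1.5] t 6.65
```

Request:
jog_arm(commands=[[[0, 0, -0.02], [0, 0, 0], 1.0], [[0, 0, -0.03], [0, 0, 0], 1.0], [[0, 0, -0.03], [0, 0, 0], 0.5], [[0, 0, -0.03], [0, 0, 0], 0.45], [[0, 0, -0.03], [0, 0, 0], 0.45]])

```text
time_s: 7.28
tool_pos: [0.5053, 0.291, 0.0514]
tcp_rot: [-0.705, -0.048, 0.705, -0.048]
wrist_force: [0.6, -1.0, -0.4]
width: 0.55
```

Run:
```python
from h import *
from workcell import state,eyes
plan(state(),(.4561,-.3297,.019),-94.4)
```

```text
jaw yaw -82.21 shift u [ -0.82  -10.344  -0.54 ] turn u [ 0.    -0.     9.726]
tool x [-0.  0. -1.] pos [0.5053 0.291  0.0514] q [-0.43  0.66 -0.21  1.84  0.2   0.67 -2.19] w 0.55 F [ 0.6 -1.  -0.4] t 7.275
```

Request:
jog_arm(commands=[[[0, 0, 0.3], [0, 0, 0], 0.45], [[0, 0, 0.8], [0, 0, 0], 0.45], [[0, 0, 1.3], [0, 0, 0], 0.45], [[0, -0.7, 1.5], [0, 0, 0.6], 0.4], [[-0.05, -1.5, 1.5], [0, 0, 1.5], 0.3]])

```text
time_s: 7.9
tool_pos: [0.5029, 0.2011, 0.1425]
tcp_rot: [0.697, 0.124, -0.695, 0.123]
wrist_force: [1.1, -0.6, -0.6]
width: 0.702
```

Request:
jog_arm(commands=[[[-0.08, -0.9, 0], [0, 0, 1.0], 0.2], [[-0.16, -1.8, 0], [0, 0, 2.0], 0.2], [[-0.24, -2.7, 0], [0, 0, 3.0], 0.2], [[-0.32, -3.6, 0], [0, 0, 4.0], 0.2], [[-0.4, -4.5, 0], [0, 0, 5.0], 0.2]])

```text
time_s: 8.52
tool_pos: [0.4781, -0.0708, 0.1416]
tcp_rot: [0.612, 0.354, -0.612, 0.354]
wrist_force: [0.3, 0.1, -0.5]
width: 0.799
```

Run:
```python
from h import *
from workcell import state,eyes
d=eyes.get_image("scene");t=eyes.get_image("top");plan(state(),(.4561,-.3297,.09),-94.4)
crop(d,360,190,450,280,7,"pics/s5.png")
crop(t,90,130,230,265,5,"pics/t5.png")
pickle.dump(t,open("t5.pkl","wb"))
```

```text
jaw yaw -30.6 shift u [-0.345 -4.214 -0.848] turn u [ 0.026 -0.01   3.275]
tool x [-0.0021 -0.0031 -1.    ] pos [ 0.4768 -0.0769  0.1409] q [ 0.46  0.44 -0.5   2.    0.3   0.77 -0.75] w 0.796 F [0.4 0.2 0.1] t 8.625
```

View pics/t5.png

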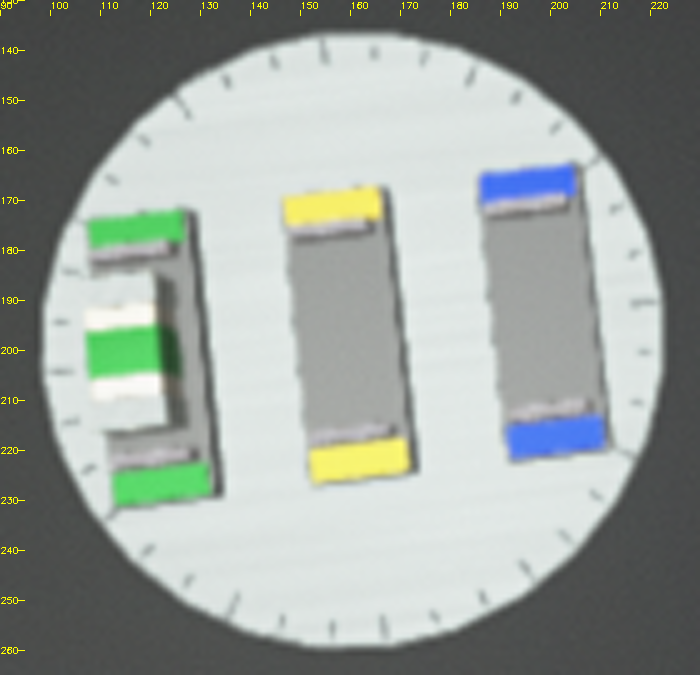

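Request:
jog_arm(commands=[[[-0.08, -1.0, -0.1], [0, 0, 0.9], 0.2], [[-0.16, -2.0, -0.2], [0, 0, 1.8], 0.2], [[-0.24, -3.0, -0.4], [0, 0, 2.7], 0.2], [[-0.34, -3.9, -0.7], [0, 0, 3.25], 0.2], [[-0.34, -4.2, -0.85], [0, 0, 3.25], 0.2]])

```text
time_s: 9.25
tool_pos: [0.4561, -0.3248, 0.089]
tcp_rot: [-0.519, -0.48, 0.52, -0.479]
wrist_force: [-0.0, 0.8, 0.3]
width: 0.799
```

Request:
jog_arm(commands=[[[0, 0, 0], [0, 0, 0], 0.2], [[0, 0, 0], [0, 0, 0], 0.2], [[0, 0, 0], [0, 0, 0], 0.2], [[0, 0, 0], [0, 0, 0], 0.2], [[0, 0, 0], [0, 0, 0], 0.2]])

```text
time_s: 9.88
tool_pos: [0.4582, -0.3206, 0.0908]
tcp_rot: [-0.518, -0.481, 0.518, -0.482]
wrist_force: [-0.1, 0.4, 0.4]
width: 0.801
```

Run:
```python
from h import *
from workcell import state,eyes
t=pickle.load(open("t5.pkl","rb"))
print("green fuse",onz(t,90+124/5-.4,130+351/5-.4,.063))
plan(state(),(.4561,-.3297,.019),-94.4)
```

```text
green fuse [0.50528721 0.29140271 0.063     ]
jaw yaw -4.17 shift u [-0.035 -0.151 -1.197] turn u [ 0.002  0.002 -0.029]
tool x [ 3.e-04 -3.e-04 -1.e+00] pos [ 0.4582 -0.3206  0.0908] q [ 0.94  0.62 -0.58  1.86  0.47  0.79  0.04] w 0.801 F [-0.1  0.4  0.4] t 9.875
```

Request:
jog_arm(commands=[[[-0.035, -0.15, -0.3], [0, 0, -0.03], 0.2], [[-0.035, -0.15, -0.8], [0, 0, -0.03], 0.2], [[-0.035, -0.15, -1.17], [0, 0, -0.03], 0.2], [[-0.035, -0.15, -1.17], [0, 0, -0.03], 0.5], [[-0.035, -0.15, -1.17], [0, 0, -0.03], 1.0]])

```text
time_s: 10.5
tool_pos: [0.4559, -0.3303, 0.0203]
tcp_rot: [0.519, 0.48, -0.519, 0.48]
wrist_force: [0.4, 0.8, 0.7]
width: 0.382
```

Request:
jog_arm(commands=[[[0, 0, 0], [0, 0, 0], 1.0], [[0, 0, 0], [0, 0, 0], 1.0], [[0, 0, 0], [0, 0, 0], 1.0], [[0, 0, 0], [0, 0, 0], 1.0], [[0, 0, 0], [0, 0, 0], 1.0]])

```text
time_s: 11.12
tool_pos: [0.4559, -0.3304, 0.0208]
tcp_rot: [-0.519, -0.48, 0.519, -0.48]
wrist_force: [-1.3, -0.1, 6.3]
width: 0.317
```

Run:
```python
from h import *
from workcell import state,eyes
plan(state(),(.5157,.2165,.098),7.7)
```

```text
jaw yaw -4.46 shift u [0.996 9.114 1.286] turn u [ 7.00e-03 -1.00e-03 -9.73e+00]
tool x [ 4.e-04 -8.e-04 -1.e+00] pos [ 0.4559 -0.3304  0.0208] q [ 0.9   0.72 -0.5   1.91  0.55  0.65 -0.03] w 0.317 F [-1.3 -0.1  6.3] t 11.125
```

Request:
jog_arm(commands=[[[0, 0, 0.4], [0, 0, 0], 1.0], [[0, 0, 0.8], [0, 0, 0], 1.0], [[0, 0, 1.2], [0, 0, 0], 1.0], [[0.0, 0.3, 1.35], [0, 0, -0.3], 1.0], [[0.1, 1.0, 1.35], [0, 0, -1.0], 1.0]])

```text
time_s: 11.75
tool_pos: [0.4615, -0.2716, 0.1016]
tcp_rot: [-0.553, -0.44, 0.553, -0.441]
wrist_force: [0.8, 0.9, -0.8]
width: 0.316
```

Request:
jog_arm(commands=[[[0.1, 0.85, 0], [0, 0, -0.95], 1.0], [[0.2, 1.7, 0], [0, 0, -1.9], 1.0], [[0.3, 2.55, 0], [0, 0, -2.85], 1.0], [[0.4, 3.4, 0], [0, 0, -3.8], 1.0], [[0.5, 4.25, 0], [0, 0, -4.75], 1.0]])

```text
time_s: 12.38
tool_pos: [0.4917, -0.0134, 0.1012]
tcp_rot: [0.666, 0.238, -0.666, 0.238]
wrist_force: [0.4, 0.4, -0.7]
width: 0.314
```

Request:
jog_arm(commands=[[[0.1, 0.85, 0], [0, 0, -0.9], 1.0], [[0.2, 1.7, 0], [0, 0, -1.8], 1.0], [[0.3, 2.55, 0], [0, 0, -2.7], 1.0], [[0.4, 3.3, 0], [0, 0, -3.5], 1.0], [[0.4, 3.85, 0], [0, 0, -3.98], 1.0]])

```text
time_s: 13.0
tool_pos: [0.5156, 0.2187, 0.1011]
tcp_rot: [0.706, 0.048, -0.705, 0.047]
wrist_force: [0.0, -0.2, -1.2]
width: 0.316
```

Request:
jog_arm(commands=[[[0, 0, 0], [0, 0, 0], 1.0], [[0, 0, 0], [0, 0, 0], 1.0], [[0, 0, 0], [0, 0, 0], 1.0], [[0, 0, 0], [0, 0, 0], 1.0], [[0, 0, 0], [0, 0, 0], 1.0]])

```text
time_s: 13.62
tool_pos: [0.5159, 0.2153, 0.1013]
tcp_rot: [0.706, 0.047, -0.706, 0.047]
wrist_force: [-0.0, -0.6, -1.1]
width: 0.317
```

```bash
cat > chk.py <<'E'
from h import *
from workcell import state,eyes
import sys
x,y,zg,fn=float(sys.argv[1]),float(sys.argv[2]),float(sys.argv[3]),sys.argv[4]
d=eyes.get_image("scene");t=eyes.get_image("top");s=state();plan(s,(x,y,zg+.032),7.7)
crop(d,330,190,430,280,7,"pics/s%s.png"%fn)
crop(t,90,130,230,265,5,"pics/t%s.png"%fn)
ax=np.array([np.cos(np.radians(7.7)),np.sin(np.radians(7.7)),0]);o=[0,0,.031-zg]
print("expected near/far",proj(d,[s["tool_pos"]+o+k*ax for k in(.029,-.029)]))
print("top",proj(t,[s["tool_pos"]+o+k*ax for k in(.029,-.029)]))
E
python3 chk.py .5157 .2165 .0208 6
```

```text
jaw yaw -82.32 shift u [-0.003  0.015 -0.809] turn u [-0.     0.     0.003]
tool x [ 1.e-04  0.e+00 -1.e+00] pos [0.5159 0.2156 0.1013] q [-0.34  0.56 -0.16  1.86  0.12  0.74 -2.  ] w 0.316 F [ 0.   0.4 -1.6] t 13.725
expected near/far [[380.8046855  243.80208613]
 [378.75543456 217.64328991]]
top [[147.38497698 175.4306079 ]
 [150.71275771 208.18634118]]
```

View pics/s6.png

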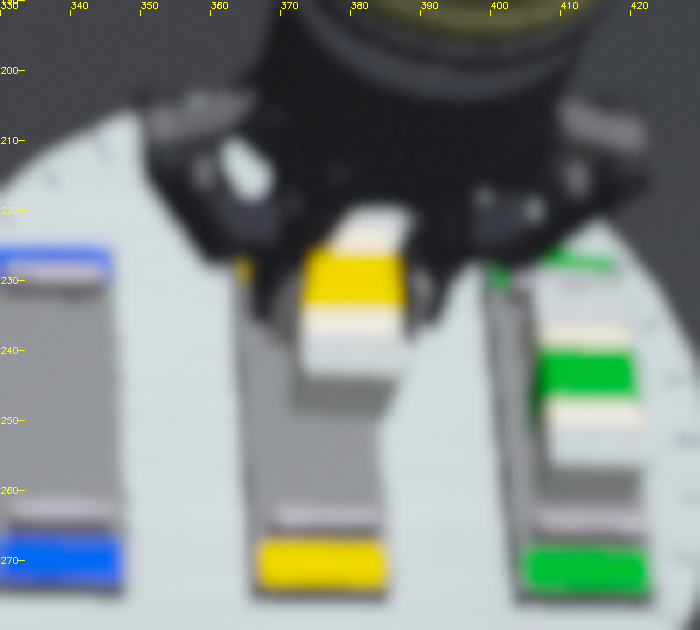

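View pics/t6.png

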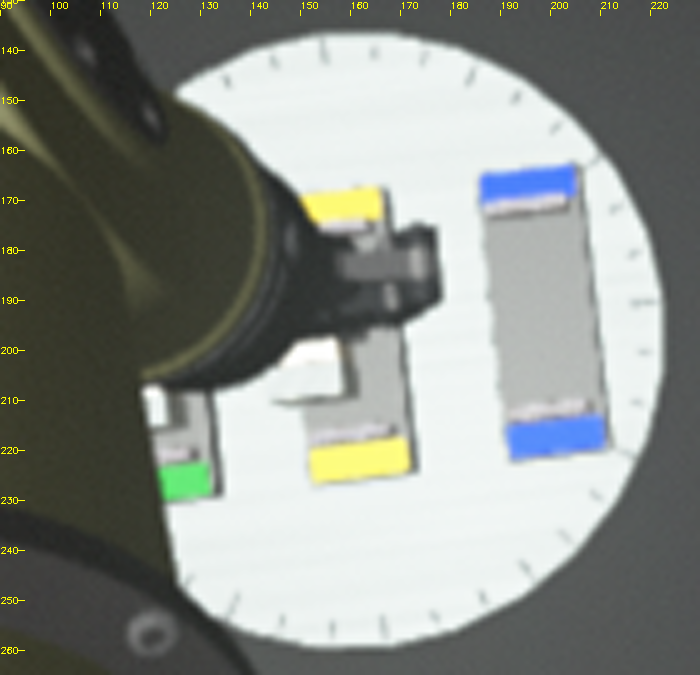

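Request:
jog_arm(commands=[[[0.01, 0.015, -0.1], [0, 0, 0], 1.0], [[0.01, 0.015, -0.3], [0, 0, 0], 1.0], [[0.01, 0.015, -0.5], [0, 0, 0], 1.0], [[0.01, 0.015, -0.65], [0, 0, 0], 1.0], [[0.01, 0.015, -0.72], [0, 0, 0], 1.0]])

```text
time_s: 14.35
tool_pos: [0.516, 0.2167, 0.0571]
tcp_rot: [-0.705, -0.047, 0.706, -0.048]
wrist_force: [0.4, 0.5, -0.8]
width: 0.313
```

Request:
jog_arm(commands=[[[0, 0, -0.02], [0, 0, 0], 1.0], [[0, 0, -0.04], [0, 0, 0], 1.0], [[0, 0, -0.06], [0, 0, 0], 1.0], [[0, 0, -0.08], [0, 0, 0], 1.0], [[0, 0, -0.08], [0, 0, 0], 1.0]])

```text
time_s: 14.98
tool_pos: [0.5164, 0.2168, 0.0533]
tcp_rot: [-0.706, -0.048, 0.706, -0.048]
wrist_force: [-0.6, -0.3, -1.1]
width: 0.317
```

Run:
```python
from h import *
from workcell import state,eyes
plan(state(),(.5157,.2165,.0528),7.7)
```

```text
jaw yaw -82.29 shift u [-0.011 -0.005 -0.008] turn u [-0.    -0.    -0.001]
tool x [-0.  0. -1.] pos [0.5164 0.2168 0.0533] q [-0.35  0.63 -0.14  1.9   0.14  0.63 -2.02] w 0.317 F [-0.6 -0.3 -1.1] t 14.975
```

Request:
jog_arm(commands=[[[0, 0, -0.02], [0, 0, 0], 1.0], [[0, 0, -0.02], [0, 0, 0], 1.0], [[0, 0, -0.02], [0, 0, 0], 0.5], [[0, 0, -0.02], [0, 0, 0], 0.45], [[0, 0, -0.02], [0, 0, 0], 0.45]])

```text
time_s: 15.6
tool_pos: [0.5164, 0.2169, 0.052]
tcp_rot: [-0.705, -0.048, 0.706, -0.048]
wrist_force: [0.1, 0.1, -0.1]
width: 0.549
```

Request:
jog_arm(commands=[[[0, 0, 0.3], [0, 0, 0], 0.45], [[0, 0, 0.8], [0, 0, 0], 0.45], [[0, 0, 1.3], [0, 0, 0], 0.45], [[0, -0.7, 1.5], [0, 0, 0.6], 0.4], [[0.1, -1.5, 1.5], [0, 0, 1.5], 0.3]])

```text
time_s: 16.23
tool_pos: [0.5227, 0.1271, 0.1433]
tcp_rot: [0.697, 0.123, -0.695, 0.123]
wrist_force: [0.3, -0.8, -0.2]
width: 0.704
```

Request:
jog_arm(commands=[[[0.1, -0.85, 0], [0, 0, 1.0], 0.2], [[0.2, -1.7, 0], [0, 0, 2.0], 0.2], [[0.3, -2.55, 0], [0, 0, 3.0], 0.2], [[0.4, -3.4, 0], [0, 0, 4.0], 0.2], [[0.5, -4.25, 0], [0, 0, 5.0], 0.2]])

```text
time_s: 16.85
tool_pos: [0.5524, -0.1299, 0.1421]
tcp_rot: [0.613, 0.353, -0.612, 0.353]
wrist_force: [0.6, -0.1, -0.4]
width: 0.8
```

Run:
```python
from h import *
from workcell import state,eyes
t=eyes.get_image("top");plan(state(),(.5912,-.3267,.09),-74.9)
crop(t,90,130,230,265,5,"pics/t7.png");pickle.dump(t,open("t7.pkl","wb"))
```

```text
jaw yaw -30.13 shift u [ 0.651 -3.114 -0.858] turn u [0.04  0.012 5.654]
tool x [-5.0e-04 -5.6e-03 -1.0e+00] pos [ 0.5522 -0.1398  0.1415] q [ 0.47  0.54 -0.41  1.79  0.28  0.87 -0.6 ] w 0.801 F [ 0.2 -7.8  0.7] t 16.9
```

View pics/t7.png

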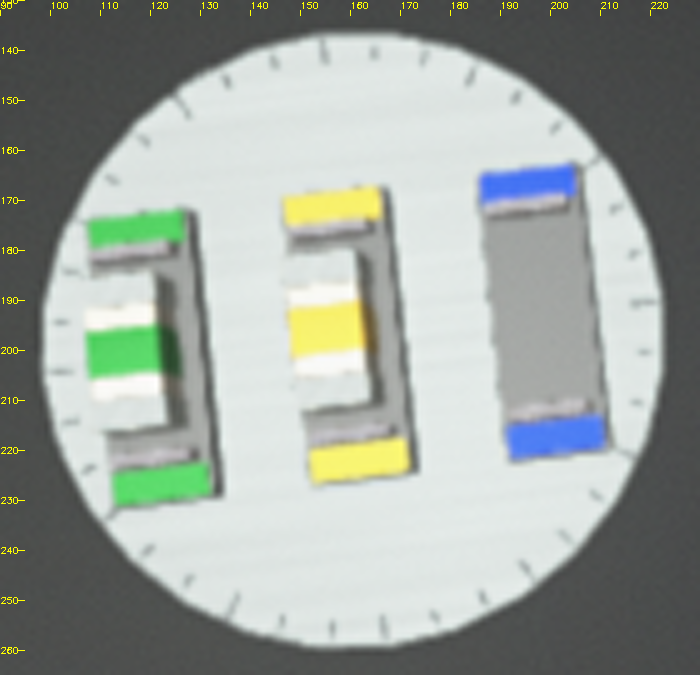

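Request:
jog_arm(commands=[[[0.15, -0.7, 0], [0, 0, 1.1], 0.2], [[0.3, -1.5, 0], [0, 0, 2.3], 0.2], [[0.45, -2.3, 0], [0, 0, 3.4], 0.2], [[0.65, -3.0, -0.4], [0, 0, 4.6], 0.2], [[0.65, -3.1, -0.8], [0, 0, 5.6], 0.2]])

```text
time_s: 17.52
tool_pos: [0.591, -0.3188, 0.0927]
tcp_rot: [0.433, 0.558, -0.434, 0.559]
wrist_force: [0.4, 0.3, -0.5]
width: 0.798
```

Request:
jog_arm(commands=[[[0, 0, 0], [0, 0, 0], 0.2], [[0, 0, 0], [0, 0, 0], 0.2], [[0, 0, 0], [0, 0, 0], 0.2], [[0, 0, 0], [0, 0, 0], 0.2], [[0, 0, 0], [0, 0, 0], 0.2]])

```text
time_s: 18.15
tool_pos: [0.5916, -0.314, 0.0947]
tcp_rot: [0.433, 0.559, -0.433, 0.559]
wrist_force: [-0.1, -0.0, 0.3]
width: 0.8
```

Run:
```python
from h import *
from workcell import state,eyes
t=pickle.load(open("t7.pkl","rb"))
print("yellow fuse",onz(t,90+326/5-.4,130+328/5-.4,.063))
plan(state(),(.5912,-.3267,.0205),-74.9)
```

```text
yellow fuse [0.51507689 0.21749948 0.063     ]
jaw yaw 14.51 shift u [-0.007 -0.212 -1.237] turn u [0.004 0.004 0.074]
tool x [ 6.e-04 -6.e-04 -1.e+00] pos [ 0.5916 -0.314   0.0947] q [ 0.78  0.76 -0.6   1.55  0.49  0.98  0.29] w 0.8 F [-0.1 -0.   0.3] t 18.15
```

Yellow sits at (0.5151, 0.2175), within about 1 mm. Now grasp blue.

Request:
jog_arm(commands=[[[0, -0.21, -0.3], [0, 0, 0.07], 0.2], [[0, -0.21, -0.8], [0, 0, 0.07], 0.2], [[0, -0.21, -1.23], [0, 0, 0.07], 0.2], [[0, -0.21, -1.23], [0, 0, 0.07], 0.5], [[0, -0.21, -1.23], [0, 0, 0.07], 1.0]])

```text
time_s: 18.77
tool_pos: [0.5916, -0.3272, 0.0205]
tcp_rot: [0.43, 0.561, -0.43, 0.561]
wrist_force: [-0.4, 0.4, -0.2]
width: 0.383
```

Request:
jog_arm(commands=[[[0, 0, 0], [0, 0, 0], 1.0], [[0, 0, 0], [0, 0, 0], 1.0], [[0, 0, 0], [0, 0, 0], 1.0], [[0, 0, 0], [0, 0, 0], 1.0], [[0, 0, 0], [0, 0, 0], 1.0]])

```text
time_s: 19.4
tool_pos: [0.5917, -0.327, 0.021]
tcp_rot: [0.43, 0.561, -0.43, 0.562]
wrist_force: [-1.4, -0.7, 6.4]
width: 0.313
```

Run:
```python
from h import *
from workcell import state,eyes
plan(state(),(.5257,.1422,.100),7.7)
```

```text
jaw yaw 15.06 shift u [-1.1    7.82   1.316] turn u [0.000e+00 8.000e-03 1.033e+01]
tool x [ 8.e-04 -7.e-04 -1.e+00] pos [ 0.5917 -0.327   0.021 ] q [ 0.77  0.85 -0.56  1.58  0.55  0.86  0.27] w 0.313 F [-1.4 -0.7  6.4] t 19.4
```

Request:
jog_arm(commands=[[[0, 0, 0.4], [0, 0, 0], 1.0], [[0, 0, 0.9], [0, 0, 0], 1.0], [[0, 0, 1.35], [0, 0, 0.2], 1.0], [[0.0, 0.3, 1.4], [0, 0, 0.7], 1.0], [[-0.1, 0.9, 1.4], [0, 0, 1.5], 1.0]])

```text
time_s: 20.02
tool_pos: [0.585, -0.2725, 0.1035]
tcp_rot: [0.368, 0.604, -0.368, 0.604]
wrist_force: [0.2, 1.2, -1.5]
width: 0.314
```

Request:
jog_arm(commands=[[[-0.12, 0.75, 0], [0, 0, 1.0], 1.0], [[-0.24, 1.5, 0], [0, 0, 2.0], 1.0], [[-0.36, 2.25, 0], [0, 0, 3.0], 1.0], [[-0.48, 3.0, 0], [0, 0, 4.0], 1.0], [[-0.6, 3.75, 0], [0, 0, 5.0], 1.0]])

```text
time_s: 20.65
tool_pos: [0.5479, -0.0453, 0.1033]
tcp_rot: [0.138, 0.694, -0.138, 0.693]
wrist_force: [0.1, 0.1, -0.7]
width: 0.315
```

Request:
jog_arm(commands=[[[-0.1, 0.75, 0], [0, 0, 0.9], 1.0], [[-0.2, 1.5, 0], [0, 0, 1.8], 1.0], [[-0.3, 2.2, 0], [0, 0, 2.7], 1.0], [[-0.4, 2.8, 0], [0, 0, 3.5], 1.0], [[-0.4, 3.17, 0], [0, 0, 3.83], 1.0]])

```text
time_s: 21.28
tool_pos: [0.5232, 0.1454, 0.1035]
tcp_rot: [-0.05, 0.706, 0.051, 0.705]
wrist_force: [0.5, -0.7, -0.9]
width: 0.315
```

Request:
jog_arm(commands=[[[0, 0, 0], [0, 0, 0], 1.0], [[0, 0, 0], [0, 0, 0], 1.0], [[0, 0, 0], [0, 0, 0], 1.0], [[0, 0, 0], [0, 0, 0], 1.0], [[0, 0, 0], [0, 0, 0], 1.0]])

```text
time_s: 21.9
tool_pos: [0.5255, 0.1419, 0.1043]
tcp_rot: [-0.047, 0.706, 0.047, 0.706]
wrist_force: [-0.5, -0.9, -1.1]
width: 0.314
```

```bash
python3 chk.py .5257 .1422 .021 8
```

```text
jaw yaw 97.68 shift u [ 0.004  0.    -0.856] turn u [0.    0.001 0.002]
tool x [ 1.e-04 -1.e-04 -1.e+00] pos [0.5254 0.1422 0.1043] q [ 0.28  0.7  -0.97  1.89  0.72  0.95  0.68] w 0.314 F [ 0.5 -0.4 -1.8] t 22.0
expected near/far [[341.78748829 242.07780364]
 [340.886368   215.96569391]]
top [[189.32949753 170.52684574]
 [192.86919914 203.27222797]]
```

View pics/s8.png

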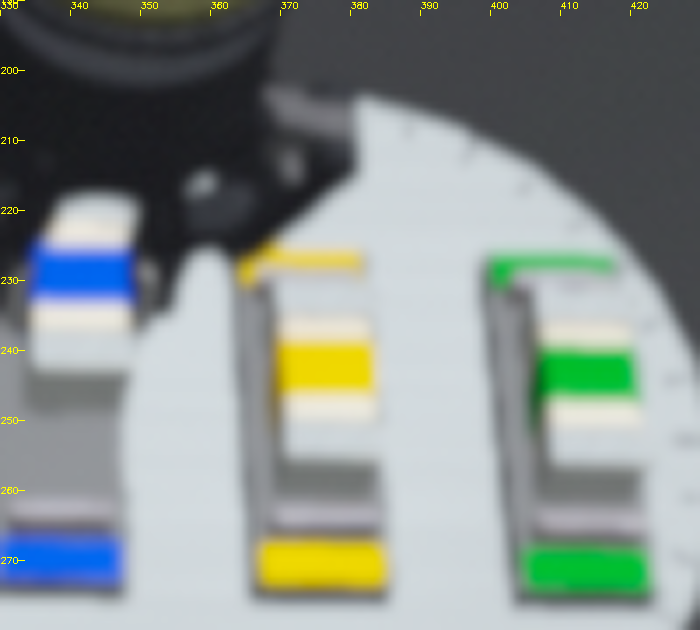

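View pics/t8.png

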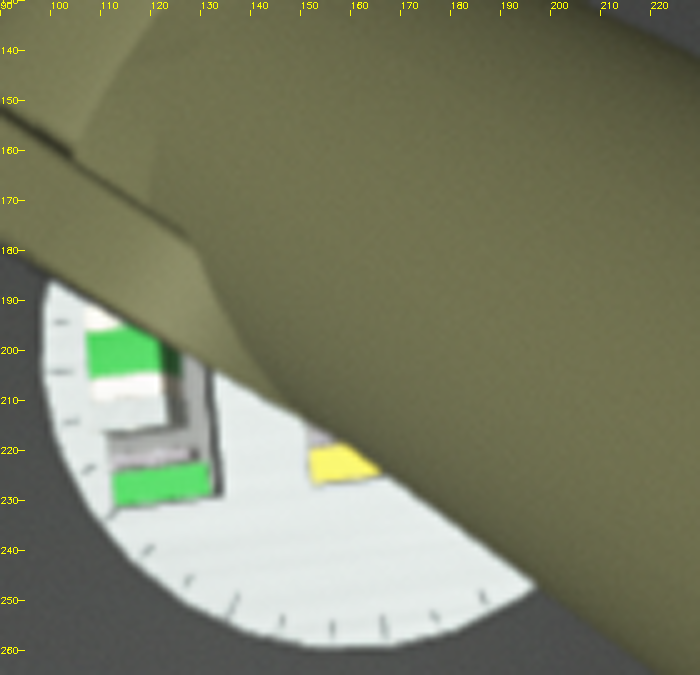

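Request:
jog_arm(commands=[[[0, 0, -0.1], [0, 0, 0], 1.0], [[0, 0, -0.3], [0, 0, 0], 1.0], [[0, 0, -0.5], [0, 0, 0], 1.0], [[0, 0, -0.7], [0, 0, 0], 1.0], [[0, 0, -0.76], [0, 0, 0], 1.0]])

```text
time_s: 22.62
tool_pos: [0.5249, 0.1423, 0.0575]
tcp_rot: [-0.048, 0.706, 0.048, 0.705]
wrist_force: [0.0, 0.1, -1.2]
width: 0.319
```

Request:
jog_arm(commands=[[[0, 0, -0.02], [0, 0, 0], 1.0], [[0, 0, -0.04], [0, 0, 0], 1.0], [[0, 0, -0.06], [0, 0, 0], 1.0], [[0, 0, -0.08], [0, 0, 0], 1.0], [[0, 0, -0.08], [0, 0, 0], 1.0]])

```text
time_s: 23.25
tool_pos: [0.5254, 0.1424, 0.0539]
tcp_rot: [-0.048, 0.705, 0.047, 0.706]
wrist_force: [-0.4, 0.5, -0.8]
width: 0.317
```

Run:
```python
from h import *
from workcell import state,eyes
plan(state(),(.5257,.1422,.053),7.7)
```

```text
jaw yaw 97.7 shift u [ 0.005 -0.003 -0.015] turn u [ 0.     0.    -0.001]
tool x [ 1.e-04 -1.e-04 -1.e+00] pos [0.5254 0.1424 0.0539] q [ 0.24  0.76 -0.91  1.93  0.8   0.86  0.61] w 0.317 F [-0.4  0.5 -0.8] t 23.25
```

Request:
jog_arm(commands=[[[0, 0, -0.02], [0, 0, 0], 1.0], [[0, 0, -0.03], [0, 0, 0], 1.0], [[0, 0, -0.03], [0, 0, 0], 0.5], [[0, 0, -0.03], [0, 0, 0], 0.45], [[0, 0, -0.03], [0, 0, 0], 0.45]])

```text
time_s: 23.88
tool_pos: [0.5254, 0.1425, 0.052]
tcp_rot: [-0.048, 0.706, 0.048, 0.705]
wrist_force: [0.1, -0.5, 0.7]
width: 0.551
```

Request:
jog_arm(commands=[[[0, 0, 0.3], [0, 0, 0], 0.45], [[0, 0, 0.8], [0, 0, 0], 0.45], [[0, 0, 1.3], [0, 0, 0], 0.45], [[0, -0.7, 2.0], [0, 0, -0.6], 0.4], [[0.0, -1.5, 2.5], [0, 0, -1.2], 0.3]])

```text
time_s: 24.5
tool_pos: [0.5255, 0.053, 0.205]
tcp_rot: [0.012, 0.706, -0.011, 0.708]
wrist_force: [1.0, -0.9, -0.4]
width: 0.702
```

Request:
jog_arm(commands=[[[0, -0.9, 0.2], [0, 0, -0.9], 0.3], [[0, -1.8, 0.4], [0, 0, -1.8], 0.3], [[0, -2.7, 0.5], [0, 0, -2.7], 0.3], [[0, -3.6, 0.5], [0, 0, -3.6], 0.3], [[0, -4.5, 0.5], [0, 0, -4.5], 0.3]])

```text
time_s: 25.12
tool_pos: [0.5253, -0.2189, 0.2336]
tcp_rot: [0.231, 0.668, -0.231, 0.669]
wrist_force: [0.0, -0.9, -0.2]
width: 0.699
```

Request:
jog_arm(commands=[[[-0.3, -0.9, 0], [0, 0, -0.5], 0.3], [[-0.6, -1.8, 0], [0, 0, -1.0], 0.3], [[-0.9, -2.7, 0], [0, 0, -1.5], 0.3], [[-1.2, -3.6, 0], [0, 0, -2.0], 0.3], [[-1.2, -3.6, 0], [0, 0, -2.0], 0.3]])

```text
time_s: 25.75
tool_pos: [0.4501, -0.4389, 0.2322]
tcp_rot: [0.323, 0.629, -0.324, 0.629]
wrist_force: [0.2, 0.5, 0.5]
width: 0.703
```

Run:
```python
from h import *
from workcell import state,eyes
t=eyes.get_image("top");d=eyes.get_image("scene");plan(state(),(.5257,.1422,.053),7.7)
crop(t,90,130,230,265,5,"pics/t9.png");cv2.imwrite("pics/top9.png",t["frame"]);pickle.dump(t,open("t9.pkl","wb"))
crop(d,310,200,440,310,6,"pics/s9.png")
```

```text
jaw yaw 36.08 shift u [ 1.206  9.593 -2.997] turn u [-1.000e-02  4.000e-03  7.702e+00]
tool x [ 1.1e-03  9.0e-04 -1.0e+00] pos [ 0.4533 -0.4334  0.2328] q [ 1.18  0.61 -0.8   1.5   0.45  1.22  0.95] w 0.7 F [1.2 0.1 0.5] t 25.85
```

View pics/t9.png

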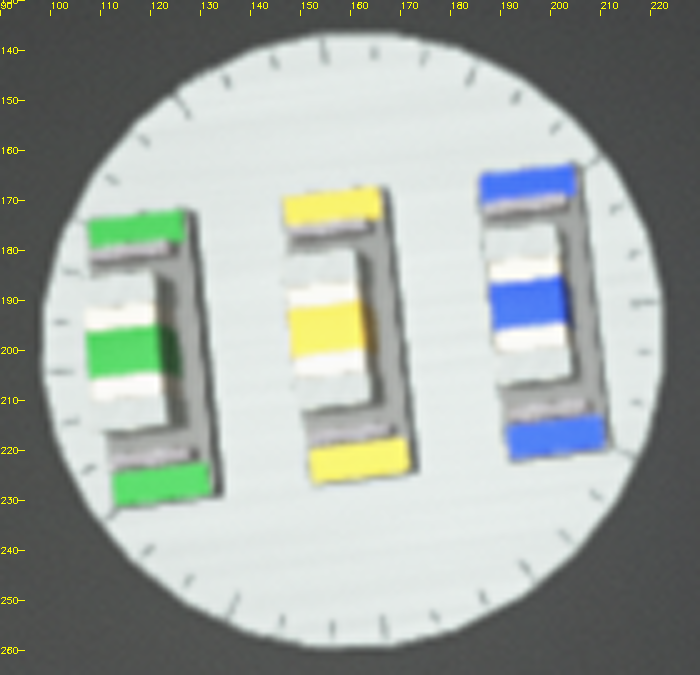

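View pics/s9.png

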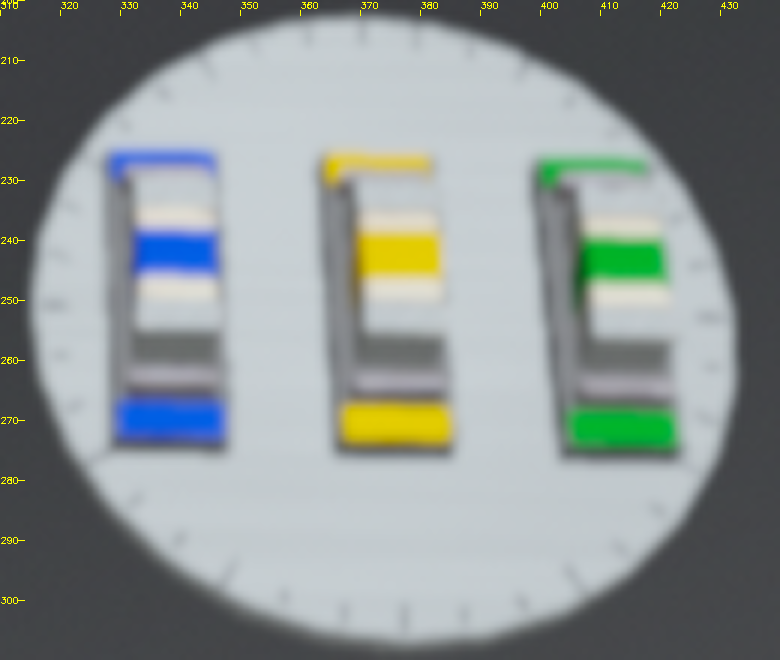

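View pics/top9.png

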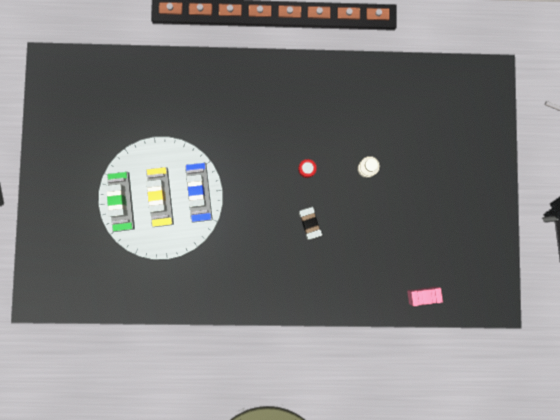

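Run:
```python
from h import *
from workcell import state,manip
t=pickle.load(open("t9.pkl","rb"))
print("blue fuse",onz(t,90+529/5-.4,130+303/5-.4,.063))
print(abs(state()["joint_velocities"]).max())
print(manip.job_done())
```

```text
blue fuse [0.52567862 0.14281115 0.063     ]
0.030392813707107173
the job is handed in; nothing more can be done
None
```

I placed the green, yellow and blue fuses in the cradles of their own colours, set them down on the seats, opened the jaws and moved the arm clear. I then handed the job in at about 26 s; no verdict was reported.

| Fuse | Measured position (x, y), m | Cradle middle (x, y), m |
|---|---|---|
| Green | 0.5053, 0.2914 | 0.5056, 0.2907 |
| Yellow | 0.5151, 0.2175 | 0.5157, 0.2165 |
| Blue | 0.5257, 0.1428 | 0.5257, 0.1422 |

- **Centring:** the last top-camera readings put each fuse within about 1.2 mm of the middle of its cradle. Both cameras show them flat, lined up and between the clips.
- **Other objects:** the blown fuse, knob, insulator and pink look-alike show no visible movement compared with the first pictures. I checked this by eye only.
- **One disagreement:** while the yellow fuse was still held, the top camera put it about 2–3 mm off along the cradle and the scene camera did not. I shifted it by about 0.6 mm and it read as centred once placed.

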